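Push the sealed carton down the dispatch roller lane

ROBOT

A 7-joint arm with a two-finger parallel gripper is mounted at the origin on the work surface. World frame = base frame: x ahead of the robot, y to its left, z up, the work surface at z = 0. Lengths are in mm, angles in rad, forces in N, time in s.
With the tool pointing down it reaches from about 400 to 925 mm from the base axis. Payload 5.6 kg.
Tool frame: the origin (TCP) lies on the centre line of the jaws, within the pads' length; the fingertips stand 8 mm ahead of it and the grasp point (between the pads) lies 11 mm behind it; z points along the fingers, y is the line along which they close (so a half turn about z gives the same grasp; the last joint's range is limited). The gripper opens to 85 mm and grips with 20 to 120 N. Pads are 22 mm wide; open, the fingers measure 114 mm over their backs; the gripper's body (76 mm by 85 mm) begins 54 mm behind the grasp point. The pads swing forward as they close: fully open they stand 13 mm farther back than shut.
Start: joints at [1.269, 0.468, -0.012, 1.603, 0.006, 1.071, -0.056], TCP at [166.307, -628.371, 239.29] pointing down, gripper open.
Joint ranges: [-2.53, 2.53], [-0.31, 2.02], [-1.57, 1.55], [0.28, 2.44], [-1.29, 4.43], [0.15, 1.84], [-2.92, 2.92]. Speed limits (rad/s): [2.57, 2.57, 3.14, 3.14, 3.14, 3.14, 3.14].

INTERFACE

Orientations are given as a rotation vector (axis times angle).
In Python, from plant import manip, eyes, job gives the robot as it stands.
- The arm moves only by the tool drive_tool, never from a script. Its argument "deltas" is a list of rows, each a list of 6 numbers: the shift along the tool's x, y, z each as a share of 0.02 m, from -1 to 1, then the turn, a rotation vector about the tool's x, y, z each as a share of 10 degrees, from -1 to 1. A call has 1 to 12 rows; each row shifts and turns the commanded pose from where the row before left it, along the tool's axes as they then stand; what a row does not reach is not made up. A row lasts 1/8 s, in which the tool goes at most 62.5 mm and 10.7 degrees, less where a joint would pass 70% of its speed; a pose out of reach is approached as far as the arm can. A call with a number of a shift or a turn outside -1 to 1 is refused whole. A call with a gripper value outside its range is refused whole. "hand" is the opening, from 0 (shut) to 1 (fully open), set as the call begins (left out, the last holds). The fingers move at their own pace and stop on an object; "force" is the grip in N (left out, the last holds). Time passes only in rows, so rows that do not move let the fingers close. It gives the time, the measured TCP pose, the force, the opening and the grip force at its end, in the units of the state.
- manip.sense(): the state, without advancing time (a new reading comes with each control period).
- eyes.camera(name): name is "scene" or "top" or "wrist"; returns the picture (480x640x3 uint8, blue, green, red); there is no depth.
- eyes.camera_info(name): a dict with "K" (3x3 intrinsics, pixels), "R" (3x3) and "t" (3): a world point X has camera coordinates R X + t. Camera axes: x right, y down, z forward; pixel columns grow to the right and rows downward; lengths in mm; the calibration is good to about 2 mm. A picture is of the moment at which its call begins: read the wrist's pose just before it. camera_info takes no time and is no camera call; for the wrist camera it gives the pose at the moment of the call.
- job.close_job(): hands the job in; it is judged then, once.
The state is a dict: "t": time; "qpos": joint angles; "joint_velocities": joint speeds; "joint_efforts": joint torques, N m; "position": TCP position; "tcp_rot": TCP orientation; "wrist_force": force on the tool from outside, world axes, zero at the start; "torque": the same for the moment, N m; "grip_width": opening from 0.0 (shut) to 1.0 (fully open); "gripper_force": force on a finger pad.
Only numpy, scipy, OpenCV 4.12 (cv2) and the standard library are available. Lean on these libraries where they do the work, as an engineer would, in place of code of your own. Each camera call takes 0.05 s, during which the arm holds its last target. There are 200 camera calls.

TASK

Push the sealed carton along the roller lane, from the loading plate to the end stop, until it sits square against the rubber bumpers. The seals on its sides are still tacky, so keep it lined up with the lane and never let it touch either blue guide rail. Only push it with the fingers, without lifting or tipping it, leave the other things on the bench where they are, and finish with the hand clear.

Things in the scene. Friction and masses are not known exactly. Their poses are not given: they have to be found in the camera images.
- lane: Fixed bench-top roller lane. Origin: on the bench below the lane's middle; x along the lane in the direction of travel, y across, z up. Level carrying surface 50 mm above the bench: steel loading plate (x -240 to -40, y -110 to 110 mm), then 9 grey rollers, 25 mm thick, axes at x -25 to 215 mm, that turn with slight drag: the carton stops when not pushed. Dark end stop with 2 rubber bumpers.
- lane_mouth (a point): Point on the carrying surface, in the middle between the rails, where the rails begin (lane x = -50 mm); same axes as the lane.
- lane_stop (a point): Point on the carrying surface, on the lane's middle line, below the bumper faces (lane x = 220 mm), axes as the lane. Bumpers: black rubber discs 24 mm across, 35 mm either side of the middle, centred 18 mm above the carrying surface. The steel stop plate behind them is 34 mm high above that surface.
- rail_left: Fixed blue guide rail on the lane's +y side, 10 mm thick, lane x = -50 to 228 mm, top 24 mm above the carrying surface. Its first 30 mm flare outwards; then its inner face lies 62 mm from the lane's middle line (124 mm between the rails). Brackets and black knobs outside it, no higher than the rail. Origin: on the bench at lane x = 0, y = 67 mm; axes as the lane.
- rail_right: The same blue guide rail on the lane's -y side, mirrored. Origin at lane x = 0, y = -67 mm on the bench top; axes as the lane.
- carton: Closed brown carton, 120 mm long (x), 100 mm wide (y), 70 mm high, 0.3 to 0.56 kg; tape and a white label on top, a green seal on each long side. Starts on the loading plate before the rails, up to 25 mm off the lane's middle line, turned up to 0.25 rad. Origin: centre of its underside; x along its length, roughly in the direction of travel; z up.
- spray_can: Bystander: blue spray can with a white label and a yellow cap, 52 mm across, 135 mm high, standing on the bench on the lane's -y side, near the end stop. Origin: centre of its underside.
- parts_case: Bystander: flat red parts case with a clear lid, 110 x 70 mm, 28 mm high, lying on the bench beyond the end stop. Origin: centre of its underside.
- screwdriver: Bystander: screwdriver lying on the bench on the lane's -y side, beside the loading plate, about 200 mm long and 30 mm thick. Origin: below its middle.
Things that resemble listed ones, but are neither listed nor needed, are in the scene too. Leave any red look-alike of the carton alone.

How it is judged:
By the outcome, as a careful person would: the job done as asked, in the order asked, and still so for the second after the job is handed in, with the robot touching nothing.
It also fails if it takes over 72 s, if anything falls off the work surface, if the arm or the gripper's body presses on something with over 40 N, if the wrist force passes 120 N, or if a joint passes its speed limit or range.

## Working session

There is one attempt and no reset: what is moved stays moved. The work goes in short steps, Python scripts to look and compute and a tool call to move; the robot and the scene stay as the last step left them, time stands still between calls to the robot, and variables do not carry over. Pictures are saved under pics/ and viewed, at most 10 in all, crops included, and the job is handed in when it is done.

Besides the shell and the picture viewer there is one more tool, called after ">>>" as name(argument=value, ...) on one line, values as JSON. drive_tool: Moves the arm, as the interface text tells. Shift numbers are shares of 0.02 m and turn numbers shares of 10 degrees, none past 1 either way. Its arguments: {"type":"object","properties":{"deltas":{"type":"array","items":{"type":"array","items":{"type":"number","minimum":-1,"maximum":1}}},"hand":{"type":"number"},"force":{"type":"number"}},"required":["deltas"]}

```bash
mkdir -p pics; ls
python3 - <<'E'
from plant import manip, eyes
import cv2
s=manip.sense(); print(s['t'],s['position'],s['tcp_rot'],s['grip_width'],s['wrist_force'])
for n in('scene','top'):
    cv2.imwrite(f'pics/{n}0.png',eyes.camera(n)); print(n,eyes.camera_info(n))
E
```

```text
pics
0.0 [ 166.14335551 -627.84601783  238.31928537] [-3.11359382e+00 -4.05028542e-01  5.30440591e-04] 0.999867964465239 [0.20061663 0.0015287  0.2250269 ]
scene {'K': array([[537.39409928,   0.        , 321.48544012],
       [  0.        , 537.39409928, 235.52472314],
       [  0.        ,   0.        ,   1.        ]]), 'R': array([[ 0.56418532,  0.82563083, -0.00535408],
       [ 0.64437254, -0.44436043, -0.62235668],
       [-0.516216  ,  0.34767448, -0.78271546]]), 't': array([-365.00548619, -360.77264595, 1476.22592496])}
top {'K': array([[490.11834863,   0.        , 322.04207918],
       [  0.        , 490.11834863, 241.89208891],
       [  0.        ,   0.        ,   1.        ]]), 'R': array([[ 0.01907387, -0.99974307,  0.01224632],
       [-0.99774419, -0.01982139, -0.06413766],
       [ 0.06436392, -0.01099535, -0.99786592]]), 't': array([  -8.75471505,  627.65138792, 1146.68812075])}
```

View pics/scene0.png

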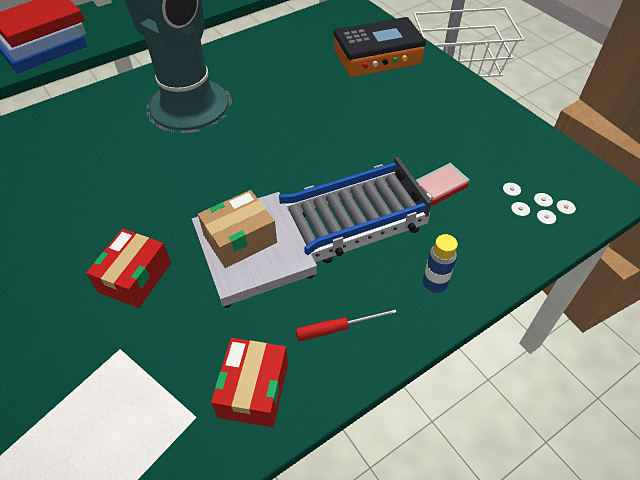

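View pics/top0.png

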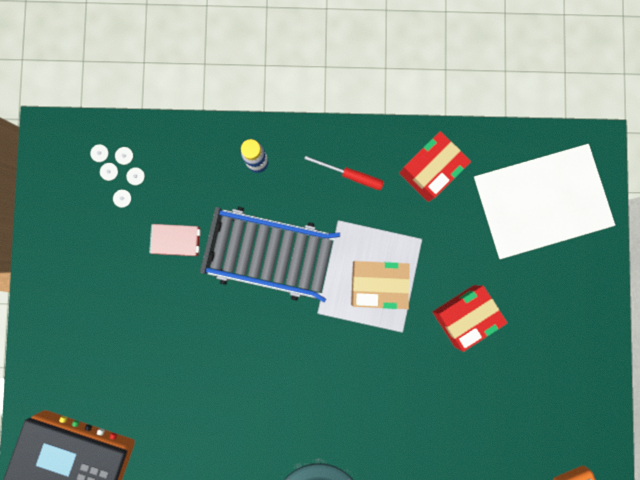

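The scene view shows the carton on the plate and the lane running to the right. In the top view the lane runs left (world +y), with the carton at about (381,285), the stop at about (211,240), the can at (254,155) and the screwdriver at (345,173). I'll enlarge the lane.

```bash
cat > h.py <<'E'
import numpy as np, cv2
from plant import manip, eyes
def ray(n,uv,z):
    c=eyes.camera_info(n);K,R,t=map(np.array,(c['K'],c['R'],c['t']))
    C=-R.T@t; d=R.T@np.linalg.solve(K,[uv[0],uv[1],1.]); return C+d*(z-C[2])/d[2]
def proj(n,X):
    c=eyes.camera_info(n);K,R,t=map(np.array,(c['K'],c['R'],c['t']))
    p=K@(R@np.array(X,float)+t); return p[:2]/p[2]
E
python3 - <<'E'
import cv2
a=cv2.imread('pics/top0.png')[200:340,195:430]
cv2.imwrite('pics/top0c.png',cv2.resize(a,None,fx=3.4,fy=3.4,interpolation=cv2.INTER_CUBIC))
E
```

```text
(no output)
```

View pics/top0c.png

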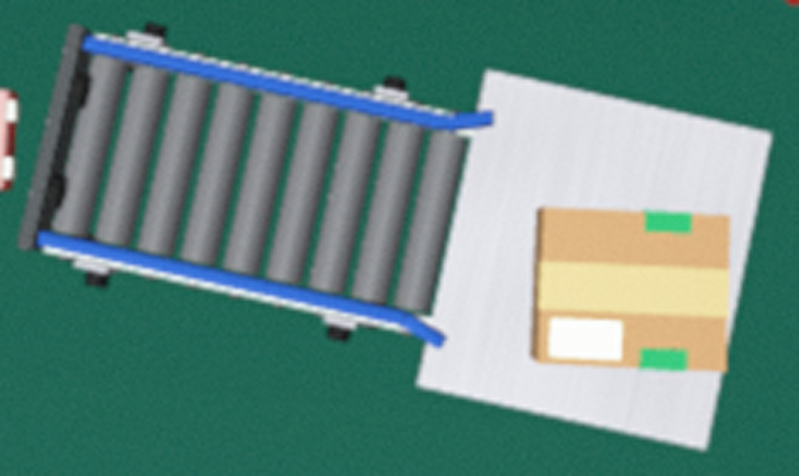

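The crop shows plate corners at about (487,70), (771,132), (707,449), (417,385). The carton top has corners at about (541,208), (729,215), (726,371), (534,362), with rails at y≈45–120 and 240–340. I'll fit both poses and overlay them as a check.

```bash
cat >> h.py <<'E'
from scipy.optimize import least_squares
def T(p,pts,z):
    c,s=np.cos(p[2]),np.sin(p[2]); pts=np.array(pts,float)
    return np.c_[pts@np.array([[c,s],[-s,c]])+p[:2],np.full(len(pts),z)]
def fit(n,pix,pts,z):
    w=np.array([ray(n,q,z)[:2] for q in pix])
    r=least_squares(lambda p:(T(p,pts,z)[:,:2]-w).ravel(),[*w.mean(0),1.7])
    return r.x,r.fun.reshape(-1,2)
E
python3 - <<'E'
from h import *
f=lambda L:[(195+(u+.5)/3.4-.5,200+(v+.5)/3.4-.5) for u,v in L]
# right side in image-top = which y? travel=+y world(left), up in image=+x world => lane y=-  is up
lp=[(-40,-110),(-240,-110),(-240,110),(-40,110)]
lane,r=fit('top',f([(487,70),(771,132),(707,449),(417,385)]),lp,50); print('lane',lane,r.round(1))
cp=[(60,-50),(-60,-50),(-60,50),(60,50)]
car,r=fit('top',f([(541,208),(729,215),(726,371),(534,362)]),cp,120); print('car',car,r.round(1))
c,s=np.cos(lane[2]),np.sin(lane[2]); d=car[:2]-lane[:2]
print('car in lane',d@[c,s],d@[-s,c],car[2]-lane[2])
rows=[]
for n,(x0,y0,x1,y1),k in(('top',(195,200,430,340),3.4),('scene',(180,150,440,310),3)):
    im=cv2.imread(f'pics/{n}0.png')[y0:y1,x0:x1]; im=cv2.resize(im,None,fx=k,fy=k,interpolation=cv2.INTER_CUBIC)
    def dr(p,pts,z,col):
        q=np.array([(proj(n,X)-[x0,y0]+.5)*k-.5 for X in T(p,pts,z)]); cv2.polylines(im,[np.round(q).astype(int)],True,col,1)
    dr(lane,lp,50,(0,0,255)); dr(car,cp,120,(255,0,255)); dr(car,cp,50,(255,255,0))
    dr(lane,[(-20,62),(228,62)],74,(0,255,255));dr(lane,[(-20,-62),(228,-62)],74,(0,255,255))
    rows.append(cv2.resize(im,(800,int(im.shape[0]*800/im.shape[1]))))
im=np.vstack(rows); print(im.shape)
cv2.imwrite('pics/o1.png',rows[0]);cv2.imwrite('pics/o2.png',rows[1])
E
```

```text
lane [577.39183598  29.07077462   1.37421588] [[ 0.4  0.5]
 [ 0.  -0.6]
 [-0.1  0.4]
 [-0.4 -0.3]]
car [ 531.07845235 -124.3344804     1.54856054] [[ 1.  -0.3]
 [ 0.5  0.2]
 [-0.3  1.2]
 [-1.1 -1.1]]
car in lane -159.49648270843986 15.458776634774754 0.17434465541751898
(968, 800, 3)
```

View pics/o1.png

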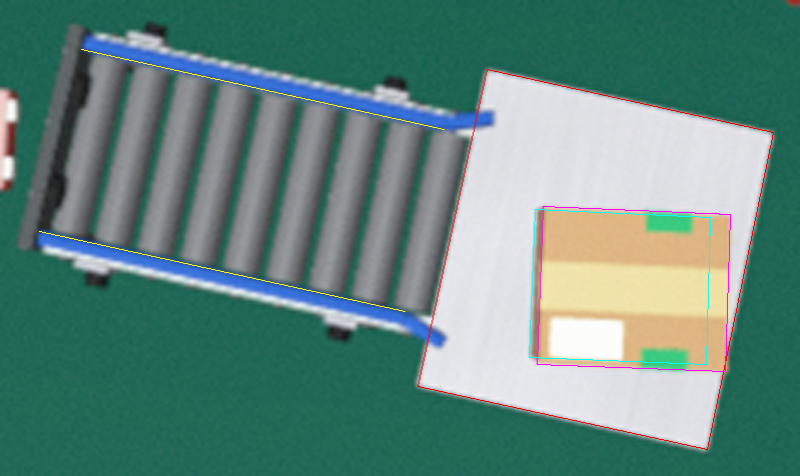

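View pics/o2.png

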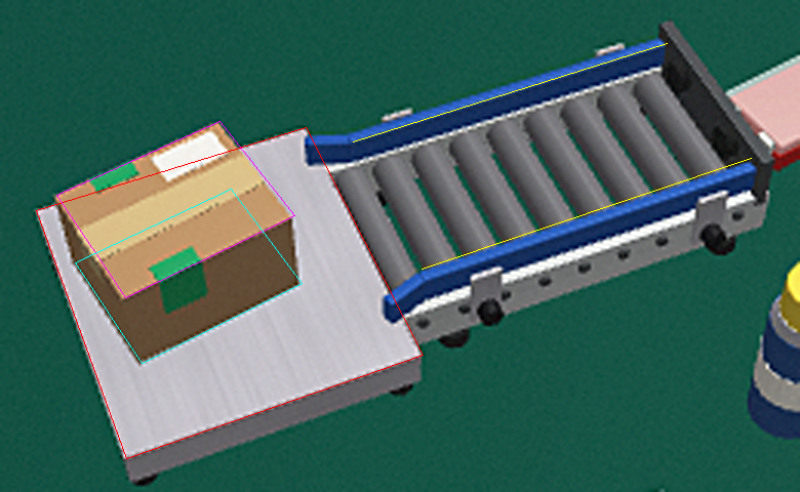

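The overlay matches in both views: the lane outline lies on the plate and rails, and the carton outline lies on its edges. The carton is at lane (-159, +15), turned +0.17 rad. I'll first square and centre it by pushing its +y side with the open two-finger line held parallel to the lane.

>>> drive_tool(deltas=[[0,0,0,0,0,0.87],[0,0,0,0,0,0.87],[0,0,0,0,0,0.87],[0.27,-0.98,0,0,0,0],[0.27,-0.98,0,0,0,0],[0.27,-0.98,0,0,0,0],[0.27,-0.98,0,0,0,0],[0.27,-0.98,0,0,0,0],[0.27,-0.98,0,0,0,0],[0.27,-0.98,0,0,0,0],[0.27,-0.98,0,0,0,0],[0.27,-0.98,0,0,0,0]], hand=1)

```text
t: 1.6
position: [249.1, -463.7, 239.3]
tcp_rot: [3.126, -0.308, 0.0]
wrist_force: [0.8, -0.1, 0.5]
grip_width: 1.0
gripper_force: 0.0
```

>>> drive_tool(deltas=[[0.27,-0.98,0,0,0,0],[0.27,-0.98,0,0,0,0],[0.27,-0.98,0,0,0,0],[0.27,-0.98,0,0,0,0],[0.27,-0.98,0,0,0,0],[0.27,-0.98,0,0,0,0],[0.27,-0.98,0,0,0,0],[0.27,-0.98,0,0,0,0],[0.27,-0.98,0,0,0,0],[0.27,-0.98,0,0,0,0],[0.27,-0.98,0,0,0,0],[0.27,-0.98,0,0,0,0]])

```text
t: 3.1
position: [358.3, -245.7, 239.3]
tcp_rot: [3.126, -0.308, 0.0]
wrist_force: [-0.2, -0.3, 0.5]
grip_width: 1.003
gripper_force: 0.0
```

```bash
cat >> h.py <<'E'
LANE=np.array([577.39,29.07,1.3742])
def where(): # tool in lane frame, with tool-axis angles
    from scipy.spatial.transform import Rotation as Ro
    s=manip.sense(); p=np.array(s['position']); c,q=np.cos(LANE[2]),np.sin(LANE[2]); d=p[:2]-LANE[:2]
    R=Ro.from_rotvec(s['tcp_rot']).as_matrix()
    print('t',s['t'],'lane xy',np.round([d@[c,q],d@[-q,c]],1),'z',p[2].round(1),'toolx ang rel lane deg',np.degrees(np.arctan2(R[1,0],R[0,0])-LANE[2]).round(2),'tz',R[:,2].round(3),'F',np.round(s['wrist_force'],1),'w',round(s['grip_width'],2),'q',np.round(s['qpos'],2))
E
python3 -c "
from h import *
where()"
```

```text
t 3.1 lane xy [-312.3  161.2] z 239.3 toolx ang rel lane deg -90.0 tz [ 0. -0. -1.] F [-0.2 -0.3  0.5] w 1.0 q [ 0.68  0.11 -0.17  2.09  0.02  0.94 -1.27]
```

>>> drive_tool(deltas=[[0.25,-0.95,0,0,0,0],[0.25,-0.95,0,0,0,0],[0.25,-0.95,0,0,0,0],[0.25,-0.95,0,0,0,0],[0.25,-0.95,0,0,0,0],[0.25,-0.95,0,0,0,0],[0.25,-0.95,0,0,0,0],[0.25,-0.95,0,0,0,0]])

```text
t: 4.1
position: [427.0, -104.5, 239.3]
tcp_rot: [3.126, -0.308, 0.0]
wrist_force: [0.5, -0.6, -0.2]
grip_width: 0.999
gripper_force: 0.0
```

>>> drive_tool(deltas=[[0,0,0.9,0,0,0],[0,0,0.9,0,0,0],[0,0,0.9,0,0,0],[0,0,0.9,0,0,0],[0,0,0.9,0,0,0],[0,0,0.9,0,0,0],[0,0,0.9,0,0,0],[0,0,0.9,0,0,0],[0,0,0.9,0,0,0],[0,0,0,0,0,0]])

```text
t: 5.35
position: [426.0, -105.0, 76.5]
tcp_rot: [-3.126, 0.308, 0.004]
wrist_force: [0.1, -0.7, 0.8]
grip_width: 0.998
gripper_force: 0.0
```

```bash
python3 -c "
from h import *
where()
b=eyes.camera('scene')[130:330,160:420]; cv2.imwrite('pics/s1.png',cv2.resize(b,None,fx=3,fy=3,interpolation=cv2.INTER_CUBIC))"
```

```text
t 5.35 lane xy [-161.   122.3] z 76.5 toolx ang rel lane deg -89.99 tz [-0.003  0.001 -1.   ] F [ 0.1 -0.7  0.8] w 1.0 q [ 0.39  0.41 -0.26  2.2   0.19  0.56 -1.78]
```

View pics/s1.png

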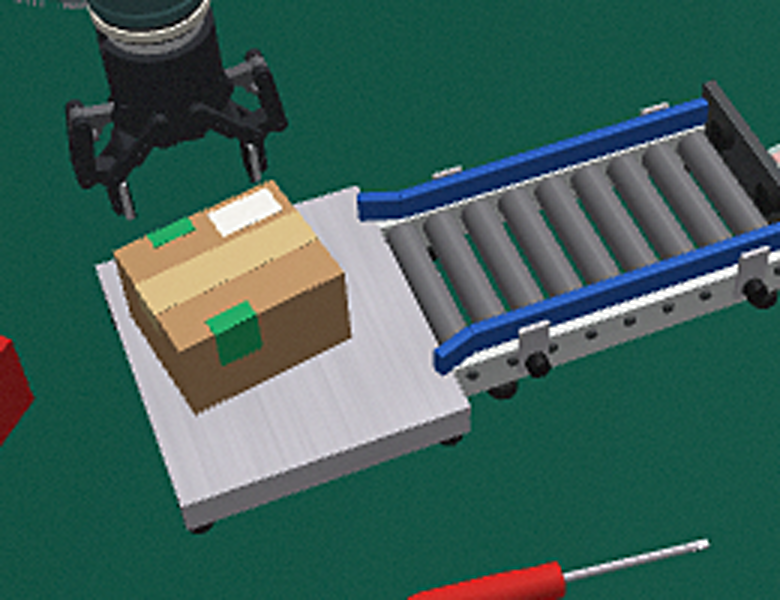

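The picture shows the open fingers at (125,205) and (255,170), beside the carton's +y side and clear of it. Now the sideways push.

>>> drive_tool(deltas=[[0.7,0,0,0,0,0],[0.7,0,0,0,0,0],[0.3,0,0,0,0,0],[0.2,0,0,0,0,0],[0.2,0,0,0,0,0],[0.2,0,0,0,0,0],[0.2,0,0,0,0,0],[0.2,0,0,0,0,0],[0.2,0,0,0,0,0],[0,0,0,0,0,0]])

```text
t: 6.65
position: [484.7, -117.4, 77.4]
tcp_rot: [3.126, -0.309, 0.002]
wrist_force: [-0.0, -0.0, -0.8]
grip_width: 1.001
gripper_force: 0.0
```

```bash
cat >> h.py <<'E'
def shot(name):
    where(); im=eyes.camera('top')[200:340,195:430]
    cv2.imwrite(f'pics/{name}.png',cv2.resize(im,None,fx=3.4,fy=3.4,interpolation=cv2.INTER_CUBIC))
E
python3 -c "
from h import *
shot('t2')"
```

```text
t 6.65 lane xy [-161.7   62.3] z 77.4 toolx ang rel lane deg -90.04 tz [ 0.001 -0.    -1.   ] F [-0.  -0.  -0.8] w 1.0 q [ 0.38  0.48 -0.25  2.07  0.2   0.62 -1.78]
```

View pics/t2.png

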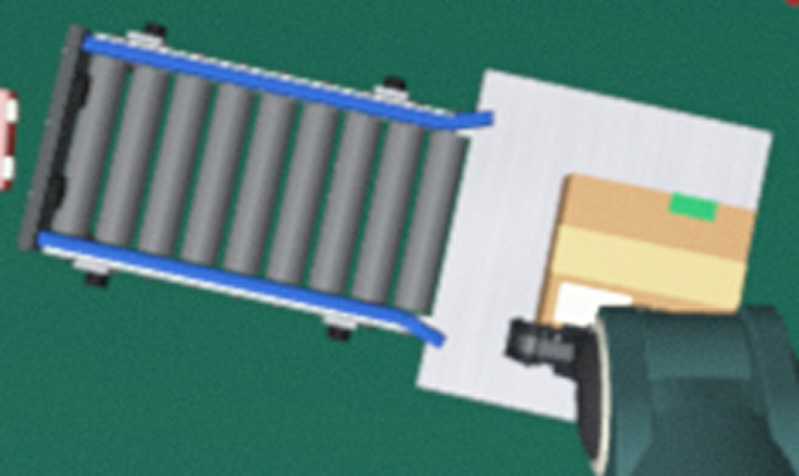

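The carton has turned nearly into line; its -y top edge runs from (569,175) to (756,210). I'll convert that to lane coordinates.

```bash
cat >> h.py <<'E'
def lanept(u,v,z=120):
    X=ray('top',(195+(u+.5)/3.4-.5,200+(v+.5)/3.4-.5),z)[:2]-LANE[:2]; c,q=np.cos(LANE[2]),np.sin(LANE[2]); return np.array([X@[c,q],X@[-q,c]])
E
python3 -c "
from h import *
for p in [(569,175),(756,210)]: print(lanept(*p))
# rails' inner edges as seen, should be +-62 at z=74
for p in [(90,50),(440,125),(45,235),(405,317)]: print('rail',lanept(*p,74))
d=lanept(569,175)-lanept(756,210);print(np.arctan2(d[1],d[0]))
"
```

```text
[-104.70582774  -46.84235873]
[-226.42939371  -50.62282912]
rail [222.14086113 -62.82705067]
rail [-17.18497646 -64.00150887]
rail [223.21940483  63.85634269]
rail [-21.80643325  65.74909096]
0.031047854445880433
```

Rail checks come out near ±63 mm, so the lane fit is good. The carton is at y≈+1 with yaw +0.03, so I'll nudge the front corner a little more, then back off and rise.

>>> drive_tool(deltas=[[0.07,0,0,0,0,0],[0.06,0,0,0,0,0],[0,0,0,0,0,0],[-0.4,0,0,0,0,0],[-1,0,0,0,0,0],[-1,0,0,0,0,0],[0,0,-1,0,0,0],[0,0,-1,0,0,0],[0,0,-1,0,0,0],[0,0,-1,0,0,0],[0,0,-1,0,0,0],[0,0,-1,0,0,0]])

```text
t: 8.2
position: [439.4, -108.4, 198.0]
tcp_rot: [3.126, -0.309, 0.002]
wrist_force: [-0.4, -0.4, -0.3]
grip_width: 1.0
gripper_force: 0.0
```

>>> drive_tool(deltas=[[0.7,0.9,0,0,0,0],[0.7,0.9,0,0,0,0],[0.7,0.9,0,0,0,0],[0.7,0.9,0,0,0,0],[0.7,0.9,0,0,0,0],[0.7,0.9,0,0,0,0],[0.7,0.9,0,0,0,0]], hand=0.6)

```text
t: 9.07
position: [511.2, -252.6, 196.5]
tcp_rot: [-3.126, 0.309, 0.001]
wrist_force: [1.2, -0.1, -0.5]
grip_width: 0.6
gripper_force: 0.0
```

>>> drive_tool(deltas=[[0,0,0,0,0,-1],[0,0,0,0,0,-1],[0,0,0,0,0,-1],[0,0,0,0,0,-1],[0,0,0,0,0,-1],[0,0,0,0,0,-1],[0,0,0,0,0,-1],[0,0,0,0,0,-1],[0,0,0,0,0,-1],[0,0,0,0,0,0]])

```text
t: 10.32
position: [510.7, -251.8, 196.5]
tcp_rot: [-2.431, -1.988, -0.0]
wrist_force: [0.5, -0.4, -0.8]
grip_width: 0.604
gripper_force: 0.0
```

```bash
python3 -c "
from h import *
shot('t3')"
```

```text
t 10.325 lane xy [-288.5   10.5] z 196.5 toolx ang rel lane deg -0.18 tz [-0.001  0.001 -1.   ] F [ 0.5 -0.4 -0.8] w 0.6 q [ 0.84  0.45 -0.56  1.81  0.29  0.96 -0.04]
```

View pics/t3.png

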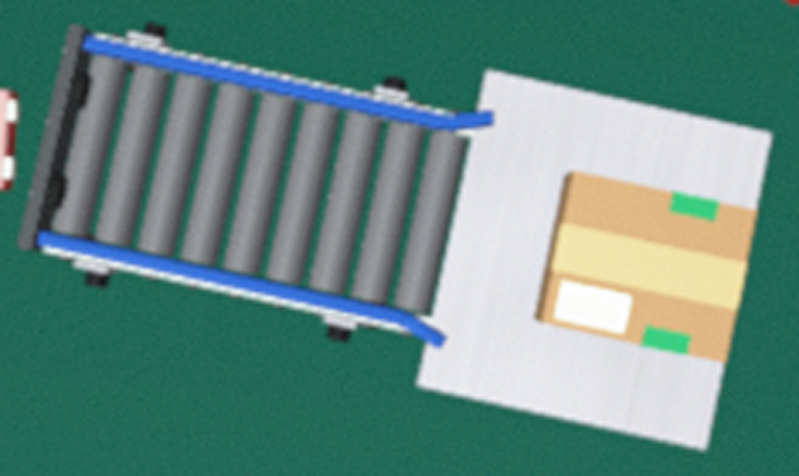

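The carton is now visibly in line with the lane, with corners at about (571,173), (757,209), (724,361), (541,321). I'll write a silhouette fit so that I can track it numerically from here.

```bash
cat >> h.py <<'E'
def track(im,p0,occ=False): # p0 in lane frame (mm,mm,rad)
    h=cv2.cvtColor(im,cv2.COLOR_BGR2HSV)
    m=cv2.inRange(h,(8,50,60),(30,255,255)); m[:150]=0; m[350:]=0; m[:,:200]=0; m[:,440:]=0
    m=cv2.morphologyEx(m,cv2.MORPH_OPEN,np.ones((3,3)))
    n,lab,st,_=cv2.connectedComponentsWithStats(m); keep=np.isin(lab,[i for i in range(1,n) if st[i,4]>25]).astype('uint8')
    pts=cv2.findNonZero(keep)
    c,q=np.cos(LANE[2]),np.sin(LANE[2])
    B=[(60,50),(60,-50),(-60,-50),(-60,50)]
    info=eyes.camera_info('top');K,R,t=map(np.array,(info['K'],info['R'],info['t']))
    H=cv2.convexHull(pts).reshape(-1,2); HH=[]
    for a,b in zip(H,np.roll(H,-1,0)): # sample hull edges about every px
        k=max(1,int(np.linalg.norm(b-a))); HH+= [a+(b-a)*i/k for i in range(k)]
    def res(p):
        w=[LANE[0]+c*p[0]-q*p[1],LANE[1]+q*p[0]+c*p[1],LANE[2]+p[2]]
        X=np.vstack([T(w,B,50),T(w,B,120)]); y=(K@(R@X.T+t[:,None])).T; y=y[:,:2]/y[:,2:]
        poly=cv2.convexHull(y.astype(np.float32))
        return [cv2.pointPolygonTest(poly,(float(a),float(b)),True)-.5 for a,b in HH]
    r=least_squares(res,p0,x_scale=[1,1,.02],diff_step=1e-3,loss='soft_l1',f_scale=.5)
    return r.x.round(3),np.sqrt(np.mean(np.square(r.fun))).round(2),len(pts)
E
python3 -c "
from h import *
print(track(cv2.imread('pics/top0.png'),[-158,14,.15]))
im=eyes.camera('top')
print(track(im,[-165,1,.01]),track(im,[-160,4,.05]))
w,r=fit('top',[(195+(u+.5)/3.4-.5,200+(v+.5)/3.4-.5) for u,v in [(571,173),(757,209),(724,361),(543,322)]],[(60,-50),(-60,-50),(-60,50),(60,50)],120)
d=w[:2]-LANE[:2];c,s=np.cos(LANE[2]),np.sin(LANE[2]);print(d@[c,s],d@[-s,c],w[2]-LANE[2],r.round(1).tolist())
"
```

```text
(array([ -65.654, -132.019,    2.02 ]), np.float64(55.65), 2731)
(array([ -59.393, -147.869,    2.649]), np.float64(54.34), 2744) (array([ -62.947, -141.356,    0.256]), np.float64(53.7), 2744)
-166.64451131727785 -0.9185827775967547 0.011434397495336812 [[1.7, -0.7], [0.4, 0.8], [-0.8, -1.2], [-1.3, 1.1]]
```

```bash
python3 - <<'E'
s=open('h.py').read()
s=s.replace("    pts=cv2.findNonZero(keep)\n","    cx=proj('top',[*T(LANE,[p0[:2]],85)[0]]); keep=cv2.bitwise_and(keep,cv2.circle(np.zeros_like(keep),tuple(int(v) for v in cx),48,1,-1)); pts=cv2.findNonZero(keep)\n")
open('h.py','w').write(s)
E
python3 -c "
from h import *
print(track(cv2.imread('pics/top0.png'),[-158,14,.15]))
im=eyes.camera('top')
print(track(im,[-165,1,.01]),track(im,[-160,4,.05]))
"
```

```text
(array([-160.855,   14.881,    0.174]), np.float64(0.14), 2136)
(array([-1.67627e+02, -1.10200e+00,  3.00000e-03]), np.float64(0.29), 2149) (array([-1.67666e+02, -1.09500e+00,  2.00000e-03]), np.float64(0.29), 2149)
```

The carton is now at (-167.6, -1.1) with yaw 0.003 rad. Next I lower behind it on its middle line.

>>> drive_tool(deltas=[[0,0.58,0,0,0,-0.02],[0,0,1,0,0,0],[0,0,1,0,0,0],[0,0,1,0,0,0],[0,0,1,0,0,0],[0,0,1,0,0,0],[0,0,0.98,0,0,0],[0,0,0,0,0,0],[0.8,0,0,0,0,0],[0.6,0,0,0,0,0],[0,0,0,0,0,0]])

```text
t: 11.85
position: [528.5, -223.7, 78.6]
tcp_rot: [2.422, 2.0, 0.002]
wrist_force: [0.4, 0.3, -0.3]
grip_width: 0.606
gripper_force: 0.0
```

```bash
python3 -c "
from h import *
where();print(track(eyes.camera('top'),[-167,-1,0]))"
```

```text
t 11.85 lane xy [-257.4   -1.4] z 78.6 toolx ang rel lane deg 0.37 tz [ 0.001  0.    -1.   ] F [ 0.4  0.3 -0.3] w 0.61 q [ 0.71  0.61 -0.48  1.88  0.41  0.75 -0.19]
(array([-167.612,   -1.112,    0.   ]), np.float64(0.28), 2147)
```

>>> drive_tool(deltas=[[0.4,0,0,0,0,0.02],[0.3,0,0,0,0,0],[0.25,0,0,0,0,0],[0.25,0,0,0,0,0],[0.25,0,0,0,0,0],[0.25,0,0,0,0,0],[0.25,0,0,0,0,0],[0.25,0,0,0,0,0],[0.25,0,0,0,0,0],[0.25,0,0,0,0,0],[0.25,0,0,0,0,0],[0,0,0,0,0,0]])

```text
t: 13.4
position: [539.2, -166.4, 77.6]
tcp_rot: [-2.427, -1.993, -0.001]
wrist_force: [0.0, -0.2, 0.1]
grip_width: 0.603
gripper_force: 0.0
```

```bash
python3 -c "
from h import *
where();print(track(eyes.camera('top'),[-127,-1,0]))"
```

```text
t 13.4 lane xy [-199.2   -0.7] z 77.6 toolx ang rel lane deg 0.05 tz [ 0.     0.001 -1.   ] F [ 0.  -0.2  0.1] w 0.6 q [ 0.62  0.6  -0.49  1.9   0.41  0.74 -0.3 ]
(array([-1.25023e+02, -1.05700e+00,  1.00000e-03]), np.float64(0.36), 2011)
```

Tracking straight. Continuing.

>>> drive_tool(deltas=[[0.25,0,0,0,0,0],[0.4,0,0,0,0,0],[0.4,0,0,0,0,0],[0.4,0,0,0,0,0],[0.4,0,0,0,0,0],[0.4,0,0,0,0,0],[0.4,0,0,0,0,0],[0.4,0,0,0,0,0],[0.4,0,0,0,0,0],[0.4,0,0,0,0,0],[0.3,0,0,0,0,0],[0,0,0,0,0,0]])

```text
t: 14.95
position: [555.6, -85.3, 77.8]
tcp_rot: [-2.428, -1.994, -0.001]
wrist_force: [0.8, -0.8, 0.2]
grip_width: 0.602
gripper_force: 0.0
```

```bash
python3 -c "
from h import *
where();im=eyes.camera('top');cv2.imwrite('pics/t4.png',im);print(track(im,[-43,-1,0]))"
```

```text
t 14.95 lane xy [-116.4   -1. ] z 77.8 toolx ang rel lane deg 0.05 tz [ 0.001  0.001 -1.   ] F [ 0.8 -0.8  0.2] w 0.6 q [ 0.47  0.6  -0.49  1.91  0.41  0.73 -0.45]
(array([-39.056,  -1.533,   0.   ]), np.float64(0.34), 1716)
```

>>> drive_tool(deltas=[[0.25,0,0,0,0,0],[0.4,0,0,0,0,0],[0.4,0,0,0,0,0],[0.4,0,0,0,0,0],[0.4,0,0,0,0,0],[0.4,0,0,0,0,0],[0.4,0,0,0,0,0],[0.4,0,0,0,0,0],[0.4,0,0,0,0,0],[0.4,0,0,0,0,0],[0.3,0,0,0,0,0],[0,0,0,0,0,0]])

```text
t: 16.5
position: [571.5, -3.9, 77.7]
tcp_rot: [-2.427, -1.994, -0.001]
wrist_force: [0.3, -0.1, -0.9]
grip_width: 0.596
gripper_force: 0.0
```

```bash
python3 -c "
from h import *
where();im=eyes.camera('top');cv2.imwrite('pics/t5.png',im);print(track(im,[43,-1,0]))"
```

```text
t 16.5 lane xy [-33.5  -0.6] z 77.7 toolx ang rel lane deg 0.07 tz [-0.     0.001 -1.   ] F [ 0.3 -0.1 -0.9] w 0.6 q [ 0.33  0.62 -0.49  1.88  0.41  0.75 -0.59]
(array([ 4.4236e+01, -1.6320e+00,  1.5000e-02]), np.float64(6.99), 1209)
```

```bash
cat >> h.py <<'E'
def duo(name):
    a=cv2.resize(eyes.camera('top')[200:310,195:375],(800,489))[:, :400*2]
    a=cv2.resize(a,(490,300),interpolation=cv2.INTER_CUBIC)
    b=cv2.resize(eyes.camera('scene')[140:290,250:450],(400,300),interpolation=cv2.INTER_CUBIC)
    A=cv2.resize(a,(490,300)); o=np.zeros((600,490,3),'uint8'); o[:300]=A; o[300:,:400]=b; cv2.imwrite(f'pics/{name}.png',o)
E
python3 -c "
from h import *
duo('d1')"
```

```text
(no output)
```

View pics/d1.png

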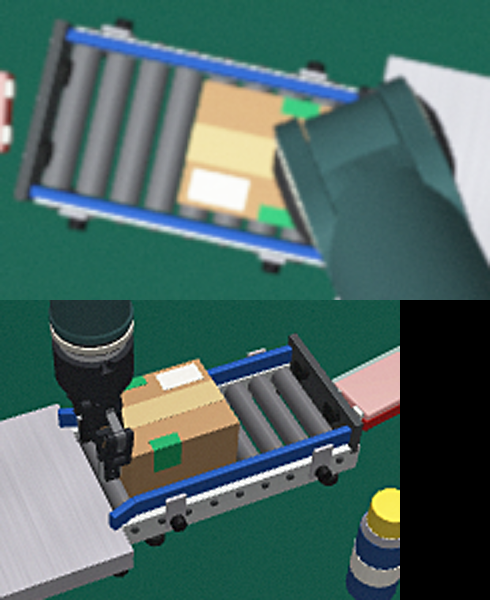

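Top half: the carton sits straight between the rails, with gaps on both sides at about (250,82) and (190,210). The scene view agrees. Pushing on towards the stop.

>>> drive_tool(deltas=[[0.25,0,0,0,0,0],[0.4,0,0,0,0,0],[0.4,0,0,0,0,0],[0.4,0,0,0,0,0],[0.4,0,0,0,0,0],[0.4,0,0,0,0,0],[0.4,0,0,0,0,0],[0.4,0,0,0,0,0],[0.4,0,0,0,0,0],[0.4,0,0,0,0,0],[0.3,0,0,0,0,0],[0,0,0,0,0,0]])

```text
t: 18.15
position: [587.7, 77.6, 77.7]
tcp_rot: [-2.427, -1.994, -0.001]
wrist_force: [0.1, -0.2, -0.5]
grip_width: 0.6
gripper_force: 0.0
```

```bash
python3 -c "
from h import *
where();im=eyes.camera('top');print(track(im,[125,-1,0]))"
```

```text
t 18.15 lane xy [49.6 -0.7] z 77.7 toolx ang rel lane deg 0.06 tz [ 0.     0.001 -1.   ] F [ 0.1 -0.2 -0.5] w 0.6 q [ 0.18  0.64 -0.49  1.83  0.41  0.77 -0.72]
(array([ 1.26569e+02, -1.71300e+00,  9.00000e-03]), np.float64(7.27), 794)
```

>>> drive_tool(deltas=[[0.2,0,0,0,0,0],[0.2,0,0,0,0,0],[0.2,0,0,0,0,0],[0.2,0,0,0,0,0],[0.2,0,0,0,0,0],[0.2,0,0,0,0,0],[0.15,0,0,0,0,0],[0.1,0,0,0,0,0],[0.05,0,0,0,0,0],[0.05,0,0,0,0,0],[0.05,0,0,0,0,0]])

```text
t: 19.58
position: [594.0, 107.7, 77.7]
tcp_rot: [2.429, 1.992, -0.0]
wrist_force: [-0.4, -2.1, 0.2]
grip_width: 0.595
gripper_force: 0.0
```

>>> drive_tool(deltas=[[0.05,0,0,0,0,0],[0.05,0,0,0,0,0],[0.05,0,0,0,0,0]])

```text
t: 19.95
position: [594.6, 110.8, 77.6]
tcp_rot: [-2.429, -1.992, 0.0]
wrist_force: [-0.4, -0.5, 1.4]
grip_width: 0.601
gripper_force: 0.0
```

>>> drive_tool(deltas=[[0.05,0,0,0,0,0],[0.05,0,0,0,0,0]])

```text
t: 20.2
position: [594.9, 112.7, 77.7]
tcp_rot: [2.429, 1.992, -0.0]
wrist_force: [-0.6, -2.3, 1.1]
grip_width: 0.602
gripper_force: 0.0
```

>>> drive_tool(deltas=[[0.05,0,0,0,0,0],[0.05,0,0,0,0,0]])

```text
t: 20.45
position: [595.0, 112.6, 77.5]
tcp_rot: [2.429, 1.99, -0.005]
wrist_force: [-2.5, -7.8, 3.0]
grip_width: 0.597
gripper_force: 0.0
```

>>> drive_tool(deltas=[[0.05,0,0,0,0,0],[0,0,0,0,0,0]])

```text
t: 20.7
position: [595.0, 112.6, 77.3]
tcp_rot: [2.429, 1.989, -0.007]
wrist_force: [-2.2, -8.1, 2.5]
grip_width: 0.599
gripper_force: 0.0
```

```bash
python3 -c "
from h import *
where();im=eyes.camera('top');print(track(im,[160,-1,0]))"
```

```text
t 20.7 lane xy [85.3 -0.9] z 77.3 toolx ang rel lane deg -0.11 tz [-0.002 -0.004 -1.   ] F [-2.2 -8.1  2.5] w 0.6 q [ 0.11  0.66 -0.48  1.8   0.42  0.79 -0.78]
(array([161.596,  -2.835,   0.   ]), np.float64(7.42), 582)
```

The force has risen to 8 N and the motion has stopped, so the carton is on the bumpers. I'll add a small seating press, back off gently and rise.

>>> drive_tool(deltas=[[0.05,0,0,0,0,0],[0.05,0,0,0,0,0],[0,0,0,0,0,0]])

```text
t: 21.12
position: [595.1, 112.5, 77.1]
tcp_rot: [2.43, 1.987, -0.011]
wrist_force: [-3.9, -12.1, 4.9]
grip_width: 0.601
gripper_force: 0.0
```

>>> drive_tool(deltas=[[-0.07,0,0,0,0,0],[-0.07,0,0,0,0,0],[-0.07,0,0,0,0,0],[-0.1,0,0,0,0,0],[-0.2,0,0,0,0,0],[-0.6,0,0,0,0,0],[-1,0,0,0,0,0],[-1,0,0,0,0,0],[-1,0,-0.5,0,0,0],[-1,0,-1,0,0,0],[-1,0,-1,0,0,0],[-1,0,-1,0,0,0]])

```text
t: 22.62
position: [567.5, -24.2, 148.2]
tcp_rot: [2.43, 1.99, -0.001]
wrist_force: [0.8, -0.4, 0.5]
grip_width: 0.606
gripper_force: 0.0
```

>>> drive_tool(deltas=[[-1,0,-1,0,0,0],[-1,0,-1,0,0,0],[-1,0,-1,0,0,0],[-1,0,-1,0,0,0],[-1,0,0,0,0,0],[-1,0,0,0,0,0],[-1,0,0,0,0,0],[-1,0,0,0,0,0],[0,0,0,0,0,0]])

```text
t: 23.75
position: [536.1, -181.1, 227.4]
tcp_rot: [2.433, 1.988, -0.001]
wrist_force: [0.1, -0.0, 0.1]
grip_width: 0.6
gripper_force: 0.0
```

```bash
python3 -c "
from h import *
where();im=eyes.camera('top');print(track(im,[160,-1,0]));duo('d2')"
```

```text
t 23.75 lane xy [-214.2   -0.6] z 227.4 toolx ang rel lane deg -0.22 tz [-0.001 -0.    -1.   ] F [ 0.1 -0.   0.1] w 0.6 q [ 0.7   0.4  -0.55  1.8   0.24  1.01 -0.14]
(array([161.135,  -1.568,   0.   ]), np.float64(0.82), 2240)
```

View pics/d2.png

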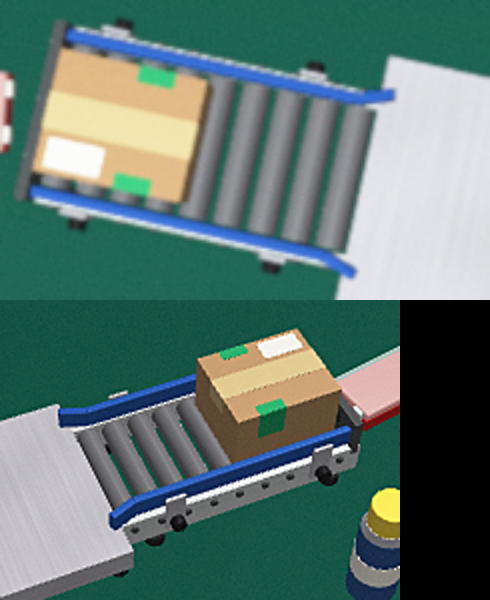

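The carton sits square against the stop, with a gap to both rails at about (130,72) and (110,200). The fit gives x=161 (160 nominal) and yaw 0. The hand is clear, so I'm handing in.

```bash
python3 -c "
from plant import job
print(job.close_job())"
```

```text
the job is handed in; nothing more can be done
None
```

The carton sits square against the bumpers with a gap to both rails, the hand is clear, and the job was handed in at about 24 s of the 72 s allowed; no verdict came back.

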